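# Turn the tube carousel and put the orange-capped tube on the balance

### The arm

A 6-joint arm with a two-finger parallel gripper is mounted at the origin on the work surface. World frame = base frame: x ahead of the robot, y to its left, z up, the work surface at z = 0. Lengths are in m, angles in rad, forces in N, time in s.
With the tool pointing down it reaches from about 0.35 to 0.775 m from the base axis. Payload 5.5 kg.
Tool frame: the origin (TCP) lies at the very end of the fingers, on their centre line; the grasp point (between the pads) lies 19 mm behind it; z points along the fingers, x is the direction in which the jaws open and shut, and the axes are right-handed (so a half turn about z gives the same grasp; the last joint's range is limited). The gripper opens to 85 mm and grips with 20 to 120 N. Pads are 22 mm wide; open, the fingers measure 114 mm over their backs; the gripper's body (76 mm by 85 mm) begins 54 mm behind the grasp point. The pads swing forward as they close: fully open they stand 13 mm farther back than shut.
Start: joints at [-1.442, 0.313, 0.046, 1.304, 0, 1.431], TCP at [0.153, -0.554, 0.231] pointing down, gripper open.
Joint ranges: [-2.76, 2.76], [-0.86, 1.69], [-1.03, 1.26], [-2.2, 2.34], [-1.47, 1.5], [-3.14, 3.14]. Speed limits (rad/s): [2.57, 2.57, 3.14, 3.14, 3.14, 3.14].

### API

Orientations are given as [roll, pitch, yaw] about the fixed x, y, z axes, in that order (R = Rz(yaw) Ry(pitch) Rx(roll)).
In Python, from bench import r gives the robot as it stands. The module is installed in compiled form; this text tells all that it offers.
- The arm moves only by the tool jog_arm, never from a script. Its argument "motion" is a list of rows, each a list of 3 entries, a list of its own where there are three numbers: the shift along the tool's x, y, z scaled (see below), then the turn, a rotation vector about the tool's x, y, z scaled (see below), then the opening, from -1 (shut) to 1 (fully open), so that 0 is half open. In form: [[[dx, dy, dz], [ax, ay, az], hand], ...]. A call has 1 to 8 rows; each row shifts and turns the pose as measured when the row begins, along the tool's axes as they then stand; what a row does not reach is not made up. The controller multiplies each number of a shift by 250 mm and each number of a turn by pi/4 rad. A row lasts 1/12 s, in which the tool goes at most 41.7 mm and 7.16 degrees, less where a joint would pass 70% of its speed; a pose out of reach is approached as far as the arm can. A call with a number of a shift or a turn outside -1 to 1 is refused whole. A call with a gripper value outside its range is refused whole. The fingers move at their own pace and stop on an object; "squeeze" is the grip in N (left out, the last holds). Time passes only in rows, so rows that do not move let the fingers close. It gives the time, the measured TCP pose, the force and the opening at its end, in the units of the state.
- r.get_state(): the state, without advancing time (a new reading comes with each control period).
- r.grab_frame(name): name is "side" or "top"; returns a dict with "frame" (420x560x3 uint8, blue, green, red), "camera_matrix" (3x3 intrinsics, pixels), "k1" (the pictures are not rectified: a ray, as slopes to the right and down, at radius r is drawn at 1 + k1 r^2 times it, then the intrinsics apply), "xyz" and "rotation" of the camera in the world. Camera axes: x right, y down, z forward; pixel columns grow to the right and rows downward; lengths in m; the calibration is good to about 2 mm. A picture is of the moment at which its call begins. There is no depth.
- r.finish_job(): hands the job in, once; it reports no verdict.
The state is a dict: "t": time; "joint_positions": joint angles; "qd": joint speeds; "effort": joint torques, N m; "tcp_pos": TCP position; "tool_rot": TCP orientation; "contact_force": force on the tool from outside, world axes, zero at the start; "ft_torque": the same for the moment, N m; "gripper_width": finger opening in m.
Only numpy, scipy, OpenCV 4.12 (cv2) and the standard library are available. Lean on these libraries where they do the work, as an engineer would, in place of code of your own. Each camera call takes 0.05 s, during which the arm holds its last target.

### The job

Turn the tube carousel by its red finger post until the tube with the orange cap stands in the middle of the open front of the clear guard, and let it come to rest there. Then lift that tube straight out and stand it upright in the middle of the balance's round steel pan, and let go.

Things in the scene. Friction and masses are not known exactly. Their poses are not given: they have to be found in the camera images.
- orange_tube: the sample tube with the orange cap: pale cylinder 26 mm across, 80 mm tall, 30 to 60 g; its top 22 mm is the cap, 28 mm across. Origin: centre of its flat foot, z up. Stands with 1.5 mm play in one of six square white compartments (100 mm from the turning axis, 60 deg apart; walls end 85 mm above the table), foot 49 mm and cap top 129 mm up. The front one is empty; others have other cap colours.
- housing: carousel's fixed base, 290 mm square. Origin: on the vertical turning axis at table height; -x points to its front (to the robot, within 0.2 rad). A clear guard plate on corner posts (ends 148 mm up) covers it 138 to 142 mm up, save a cut-out open to the front: x -145 to +75, y -70 to +70 mm. Middle of the open front: x -100, y 0. The turntable turns both ways, past a full turn, and stays where left.
- post (a point): red upright round finger post on the turntable, 22 mm across, top 205 mm above the table, 45 mm from the turning axis; it and the tubes go round together. About 1.5 N moves it; no detents. The point is on its axis 180 mm up, a good grip height, 38 mm above the guard. It starts on the side away from the empty compartment. The red post swivels freely on its own pin, so a gripper holding it may keep its heading.
- pan (a point): centre of the top of the balance's round steel pan: flat, rimless, fixed, 110 mm across, 70 mm above the table. The white balance body (210 x 180 mm, 54 mm high) is fixed on the table, left of the carousel.

How it is judged:
On the way, in this order (a step that is already met when the one before it is completed fails the run):
1. the orange-capped tube, still standing in its compartment, has been brought to the middle of the open front (within 20 mm) and is at rest there (x of orange_tube in the frame of housing between -0.12 and -0.08 m and y of orange_tube in the frame of housing between -0.02 and 0.02 m and z of orange_tube in the frame of housing below 0.06 m and linear speed of orange_tube below 0.02 m/s), for 0.2 s.
2. the orange-capped tube has been lifted up out of its compartment (z of orange_tube in the frame of housing above 0.095 m), for 0.1 s.
At the end, for the whole second after the job is handed in: the orange-capped tube stands upright (within 10 degrees) and at rest on the balance pan, its foot's centre within 25 mm of the pan's centre, and is released (horizontal distance between orange_tube and pan below 0.025 m and z of orange_tube in the frame of pan between -0.005 and 0.006 m and angle between orange_tube's own z axis and vertical below 0.175 rad and linear speed of orange_tube below 0.02 m/s); the robot touches nothing.
It also fails if it takes over 54 s, if anything falls off the work surface, if the arm or the gripper's body presses on something with over 40 N, if the wrist force passes 120 N, or if a joint passes its speed limit or range.

## Working session

There is one attempt and no reset: what is moved stays moved. The work goes in short steps, Python scripts to look and compute and a tool call to move; the robot and the scene stay as the last step left them, time stands still between calls to the robot, and variables do not carry over. Pictures are saved under pics/ and viewed, and the job is handed in when it is done.

Besides the shell and the picture viewer there is one more tool, called after ">>>" as name(argument=value, ...), one argument or row to a line, values as JSON. jog_arm: Moves the arm, as the interface text tells. Its arguments: {"type":"object","properties":{"motion":{"type":"array","items":{"type":"array"}},"squeeze":{"type":"number"}},"required":["motion"]}

```bash
mkdir -p pics; python3 - <<'E'
from bench import r
import cv2,pickle
s=r.get_state();print({k:s[k] for k in("t","tcp_pos","tool_rot","gripper_width","contact_force")})
for n in("side","top"):
    f=r.grab_frame(n);pickle.dump(f,open(f"pics/{n}0.pkl","wb"));cv2.imwrite(f"pics/{n}0.png",f["frame"]);print(n,f["camera_matrix"],f["k1"],f["xyz"],f["rotation"])
E
```

```text
{'t': 0.0, 'tcp_pos': array([ 0.1526193 , -0.55382947,  0.23039804]), 'tool_rot': array([-3.14133310e+00,  1.83285026e-03, -1.30204886e+00]), 'gripper_width': 0.0855973094390069, 'contact_force': array([0.35192406, 0.76748909, 0.47633651])}
side [[447.48029272   0.         277.16718772]
 [  0.         447.48029272 215.79477844]
 [  0.           0.           1.        ]] 0.0029792918403478423 [0.22707386 0.76420635 0.57683481] [-2.08707198  0.02207192 -2.69924681]
top [[442.64034243   0.         287.30597788]
 [  0.         442.64034243 206.97107836]
 [  0.           0.           1.        ]] 0.0018097622878863048 [0.43019994 0.07510677 0.99004782] [-3.00897650e+00 -2.88778360e-03 -1.59857083e+00]
```

View pics/side0.png

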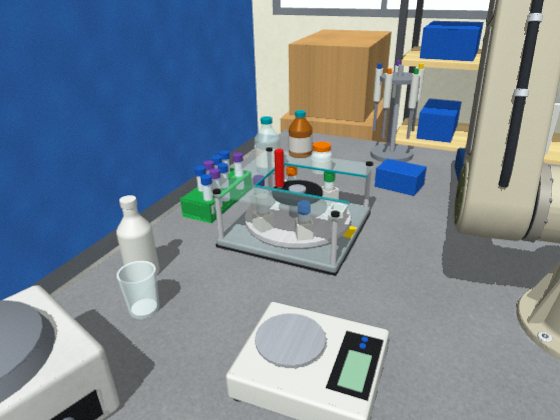

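View pics/top0.png

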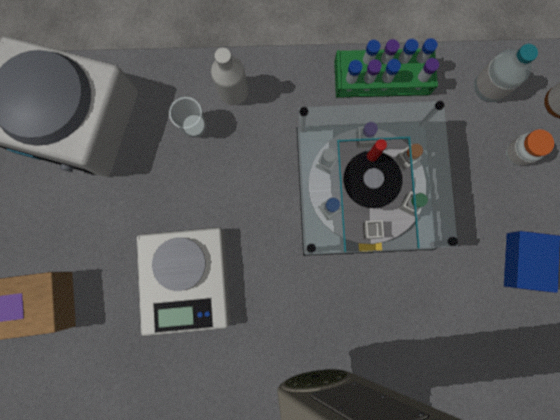

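Top view: pan at about (179,264), post top at about (381,145), orange cap at about (416,150) at the rear right, and the empty compartment at about (374,229). The black corner-post tops are at (305,112), (439,105), (452,241) and (311,248). Next I measure these points.

```bash
cat > h.py <<'E'
import numpy as np,cv2,pickle
from scipy.spatial.transform import Rotation as R
def ray(f,p):
    K=f["camera_matrix"];d=np.array([(p[0]-K[0,2])/K[0,0],(p[1]-K[1,2])/K[1,1]]);u=d.copy()
    for _ in range(10):u=d/(1+f["k1"]*(u@u))
    Rm=np.array(f["rotation"]);Rm=Rm if Rm.shape==(3,3) else R.from_euler("xyz",Rm).as_matrix()
    return np.array(f["xyz"]),Rm@np.array([u[0],u[1],1])
def plane(f,p,z):
    c,d=ray(f,p);return c+d*(z-c[2])/d[2]
def blobs(m,amin=8):
    n,l,s,c=cv2.connectedComponentsWithStats(m.astype(np.uint8),connectivity=8)
    return [(c[i].round(1),s[i]) for i in range(1,n) if s[i][4]>=amin]
def hsv(f):return cv2.cvtColor(f["frame"],cv2.COLOR_BGR2HSV)
def red(f):
    h=hsv(f);return ((h[...,0]<4)|(h[...,0]>174))&(h[...,1]>180)&(h[...,2]>80)
def orange(f):
    h=hsv(f);return (h[...,0]>=5)&(h[...,0]<=16)&(h[...,1]>90)&(h[...,2]>80)
E
python3 - <<'E'
from h import *
T=pickle.load(open("pics/top0.pkl","rb"));S=pickle.load(open("pics/side0.pkl","rb"))
for n,f in(("T",T),("S",S)):
    print(n,"red",blobs(red(f)));print(n,"or",blobs(orange(f)))
g=T["frame"].max(2)
print("dark",[b for b in blobs(g<30,15) if b[1][4]<150])
roi=np.zeros(g.shape,bool);roi[235:296,148:212]=1
h=hsv(T);m=(T["frame"].max(2)<150)&roi;print("pan",blobs(m,300))
big=cv2.resize(T["frame"][90:265,290:465],None,fx=3.4,fy=3.4,interpolation=cv2.INTER_CUBIC);cv2.imwrite("pics/z0.png",big)
E
```

```text
T red [(array([377.1, 147.6]), array([368, 140,  18,  19, 145], dtype=int32))]
T or [(array([539.1, 142.5]), array([524, 129,  31,  27, 639], dtype=int32)), (array([416.3, 150.3]), array([412, 144,  11,  14, 119], dtype=int32)), (array([ 30. , 305.1]), array([   0,  272,   55,   67, 2180], dtype=int32))]
S red [(array([278.7, 167.6]), array([275, 149,   9,  38, 298], dtype=int32))]
S or [(array([388.8,  70.5]), array([386,  68,   6,   6,  32], dtype=int32)), (array([300.2, 128.1]), array([288, 117,  26,  21, 405], dtype=int32)), (array([377.1, 137. ]), array([375, 135,   5,   6,   8], dtype=int32)), (array([321.3, 146.1]), array([312, 141,  19,  11, 180], dtype=int32)), (array([300. , 154.4]), array([289, 151,  23,   7,  92], dtype=int32)), (array([290.9, 170.6]), array([286, 166,  11,  10, 100], dtype=int32))]
dark [(array([439., 105.]), array([436, 102,   7,   7,  41], dtype=int32)), (array([303.4, 111.1]), array([300, 108,   7,   7,  38], dtype=int32)), (array([ 46.9, 159.6]), array([ 37, 157,  20,   6,  21], dtype=int32)), (array([ 82.5, 169.6]), array([ 76, 168,  14,   5,  17], dtype=int32)), (array([452.2, 241. ]), array([448, 238,   9,   7,  48], dtype=int32)), (array([310.9, 247.7]), array([308, 245,   7,   6,  30], dtype=int32))]
pan [(array([181.4, 263.5]), array([ 152,  237,   60,   54, 2574], dtype=int32))]
```

View pics/z0.png

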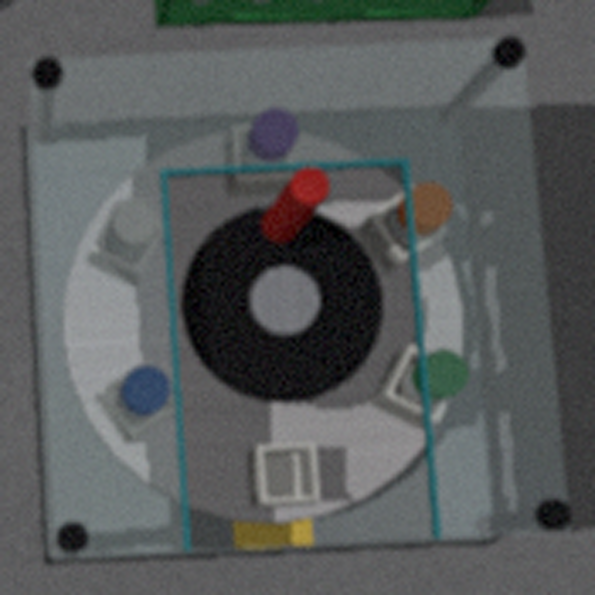

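Zoom: the post top centre is at zoom (311,187), which is about (381,144.7). The orange cap is at (416,150), seen through the guard, and the four corner tops are clear.

```bash
python3 - <<'E'
from h import *
T=pickle.load(open("pics/top0.pkl","rb"));S=pickle.load(open("pics/side0.pkl","rb"))
c=[plane(T,p,.148) for p in((439,105),(303.4,111.1),(452.2,241),(310.9,247.7))]  # back-right,back-left,front-right,front-left
for a in c:print("corner",a.round(4))
A=np.mean(c,0);v=(c[0]+c[1]-c[2]-c[3]);th=np.arctan2(v[1],v[0]);w=(c[1]+c[3]-c[0]-c[2])
print("axis",A.round(4),"yaw",th,np.arctan2(-w[0],w[1]),"side",np.linalg.norm(v)/2,np.linalg.norm(w)/2)
B=plane(T,(290+287/3.4,90+474/3.4),.085);print("empty",B.round(4),np.linalg.norm((B-A)[:2]), np.arctan2(*(A-B)[1::-1]))
P=plane(T,(290+311/3.4-.3,90+187/3.4-.3),.205);print("post",P.round(4),np.linalg.norm((P-A)[:2]),np.arctan2(*(P-A)[1::-1]))
C=plane(T,(290+427/3.4-.3,90+209/3.4-.3),.129);print("orange",C.round(4),np.linalg.norm((C-A)[:2]),np.arctan2(*(C-A)[1::-1]))
print("side post top",plane(S,(279.5,150.5),.205).round(4))
# pan: grey edge
g=cv2.resize(T["frame"][225:345,130:240],None,fx=5,fy=5,interpolation=cv2.INTER_CUBIC);cv2.imwrite("pics/p0.png",g)
g=cv2.resize(S["frame"][295:415,220:400],None,fx=4,fy=4,interpolation=cv2.INTER_CUBIC);cv2.imwrite("pics/p1.png",g)
E
```

```text
corner [ 0.7379 -0.2366  0.148 ]
corner [0.7326 0.0325 0.148 ]
corner [ 0.4686 -0.242   0.148 ]
corner [0.4633 0.027  0.148 ]
axis [ 0.6006 -0.1048  0.148 ] yaw 0.02024688067422985 0.019700095485013492 side 0.2693932540911741 0.2690715357338248
empty [ 0.4995 -0.1081  0.085 ] 0.10113824578896156 0.03244696666382232
post [ 0.6447 -0.1044  0.205 ] 0.04408728009891111 0.007884305653457213
orange [ 0.6503 -0.1892  0.129 ] 0.09800152994794303 -1.0385560320086344
side post top [ 0.6384 -0.0973  0.205 ]
```

View pics/p0.png

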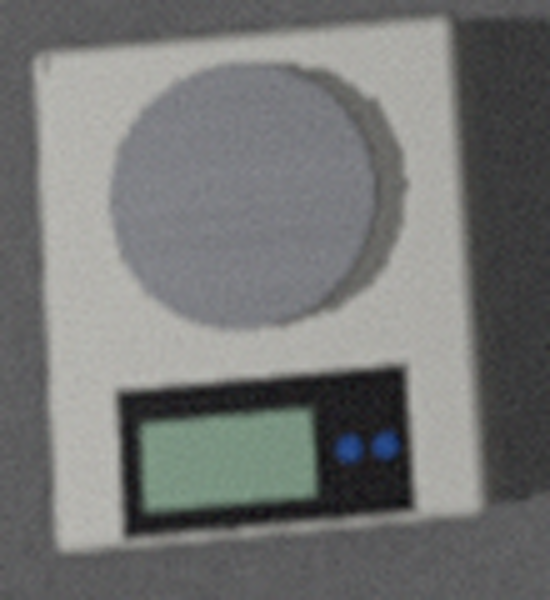

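View pics/p1.png

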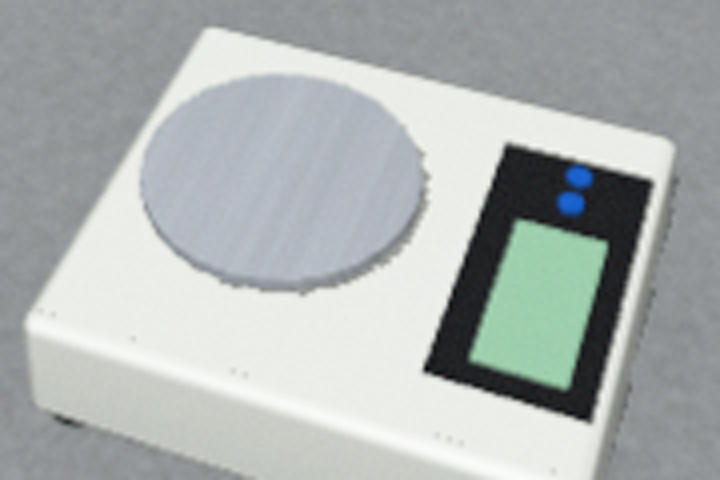

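```bash
python3 - <<'E'
from h import *
T=pickle.load(open("pics/top0.pkl","rb"));S=pickle.load(open("pics/side0.pkl","rb"))
for f,p,e in((T,(178.2,263.6),[(151.9,263.6),(204.7,263.6)]),(S,(290.4,339.4),[(255,340),(326,340)])):
    q=plane(f,p,.07);print(q.round(4),np.hypot(*q[:2]),np.linalg.norm(plane(f,e[0],.07)-plane(f,e[1],.07)))
E
```

```text
[0.4413 0.297  0.07  ] 0.5319479666403167 0.10866998295276108
[0.4354 0.3028 0.07  ] 0.5303507520237186 0.10927247165526553
```

>>> jog_arm(
  motion=[
    [[0,0,0],[0,0,-0.155],1],
    [[0,0,0],[0,0,-0.155],1],
    [[0,0,0],[0,0,-0.155],1],
    [[0,0,0],[0,0,-0.155],1],
    [[0,0,0],[0,0,-0.155],1],
    [[0,0,0],[0,0,-0.155],1],
    [[0,0,0],[0,0,-0.155],1],
    [[0,0,0],[0,0,-0.155],1],
  ],
  squeeze=25,
)

```text
t: 0.77
tcp_pos: [0.1523, -0.5511, 0.2258]
tool_rot: [-3.131, 0.005, -0.302]
contact_force: [0.7, 0.1, -0.1]
gripper_width: 0.0855
```

>>> jog_arm(
  motion=[
    [[0,0,-0.02],[0,0,-0.155],1],
    [[0,0,-0.02],[0,0,-0.155],1],
    [[0,0,0],[0,0,-0.155],1],
    [[0,0,0],[0,0,-0.155],1],
    [[0,0,0],[0,0,-0.155],1],
    [[0,0,0],[0,0,-0.155],1],
    [[0,0,0],[0,0,-0.155],1],
    [[0,0,0],[0,0,-0.155],1],
  ],
)

```text
t: 1.43
tcp_pos: [0.1519, -0.5484, 0.2317]
tool_rot: [-3.124, -0.011, 0.698]
contact_force: [0.2, 0.3, -0.1]
gripper_width: 0.0854
```

>>> jog_arm(
  motion=[
    [[0,0,-0.02],[0,0,-0.155],1],
    [[0,0,-0.02],[0,0,-0.155],1],
    [[0,0,-0.02],[0,0,-0.155],1],
    [[0,0,-0.02],[0,0,-0.155],1],
    [[0,0,0],[0,0,-0.155],1],
    [[0,0,0],[0,0,-0.155],1],
    [[0,0,0],[0,0,-0.155],1],
    [[0,0,0],[0,0,0],1],
  ],
)

```text
t: 2.1
tcp_pos: [0.1516, -0.5462, 0.248]
tool_rot: [-3.138, -0.03, 1.576]
contact_force: [0.6, -0.1, -0.1]
gripper_width: 0.0854
```

>>> jog_arm(
  motion=[
    [[0.107,0.118,0],[0.038,0,-0.019],1],
    [[0.107,0.118,0],[0,0,0],1],
    [[0.107,0.118,0],[0,0,0],1],
    [[0.107,0.118,0],[0,0,0],1],
    [[0.107,0.118,0],[0,0,0],1],
    [[0.107,0.118,0],[0,0,0],1],
    [[0.107,0.118,0],[0,0,0],1],
    [[0.107,0.118,0],[0,0,0],1],
  ],
)

```text
t: 2.77
tcp_pos: [0.3885, -0.3294, 0.2423]
tool_rot: [-3.103, -0.031, 1.543]
contact_force: [1.4, -1.4, -0.8]
gripper_width: 0.0855
```

```bash
cat > go.py <<'E'
import sys
from h import *
from bench import r
def go(X,Y,Z,yaw=1.591,verbose=True):
    s=r.get_state();C=R.from_euler("xyz",s["tool_rot"]);G=R.from_euler("xyz",[np.pi,0,yaw])
    d=C.inv().apply(np.array([X,Y,Z])-s["tcp_pos"])/.25;w=(C.inv()*G).as_rotvec()/(np.pi/4)
    print("t",round(s["t"],2),"tcp",s["tcp_pos"].round(4),"rot",s["tool_rot"].round(3),"F",np.round(s["contact_force"],1),"w",round(s["gripper_width"],4));print("total shift",d.round(3),"turn",w.round(3),"rows>=",np.linalg.norm(d)*.25/.0417)
if __name__=="__main__":go(*map(float,sys.argv[1:]))
E
python3 go.py 0.642 -0.102 0.235
```

```text
t 2.77 tcp [ 0.3885 -0.3294  0.2423] rot [-3.103 -0.031  1.543] F [ 1.4 -1.4 -0.8] w 0.0855
total shift [0.936 0.99  0.02 ] turn [-0.049 -0.041 -0.06 ] rows>= 8.16864439994723
```

>>> jog_arm(
  motion=[
    [[0.113,0.119,0],[-0.024,-0.02,-0.03],1],
    [[0.113,0.119,0],[-0.024,-0.02,-0.03],1],
    [[0.113,0.119,0],[0,0,0],1],
    [[0.113,0.119,0],[0,0,0],1],
    [[0.113,0.119,0],[0,0,0],1],
    [[0.113,0.119,0],[0,0,0],1],
    [[0.113,0.119,0],[0,0,0],1],
    [[0.06,0.06,0],[0,0,0],1],
  ],
)

```text
t: 3.43
tcp_pos: [0.6146, -0.1072, 0.2397]
tool_rot: [-3.141, -0.002, 1.566]
contact_force: [0.3, -0.5, -0.4]
gripper_width: 0.0859
```

```bash
python3 go.py 0.642 -0.102 0.235
```

```text
t 3.43 tcp [ 0.6146 -0.1072  0.2397] rot [-3.141e+00 -2.000e-03  1.566e+00] F [ 0.3 -0.5 -0.4] w 0.0859
total shift [0.021 0.11  0.019] turn [-0.    -0.002 -0.032] rows>= 0.6783829909667978
```

>>> jog_arm(
  motion=[
    [[0.011,0.055,0.01],[0,0,-0.016],1],
    [[0.011,0.055,0.01],[0,0,-0.016],1],
    [[0,0,0],[0,0,0],1],
  ],
)

```text
t: 3.68
tcp_pos: [0.646, -0.0945, 0.2322]
tool_rot: [-3.14, -0.004, 1.59]
contact_force: [-1.1, -0.6, -0.6]
gripper_width: 0.0851
```

```bash
cat > pic.py <<'E'
import sys
from h import *
from bench import r
for n in("side","top"):
    f=r.grab_frame(n);pickle.dump(f,open(f"pics/{n}{sys.argv[1]}.pkl","wb"));
    c=f["frame"][100:270,180:400] if n=="side" else f["frame"][90:270,280:470]
    cv2.imwrite(f"pics/{n}{sys.argv[1]}.png",cv2.resize(c,None,fx=3,fy=3,interpolation=cv2.INTER_CUBIC))
E
python3 go.py 0.642 -0.102 0.161; python3 pic.py 1
```

```text
t 3.68 tcp [ 0.646  -0.0945  0.2322] rot [-3.14  -0.004  1.59 ] F [-1.1 -0.6 -0.6] w 0.0851
total shift [-0.031 -0.016  0.285] turn [-0.002 -0.004 -0.002] rows>= 1.7206743235742847
```

View pics/side1.png

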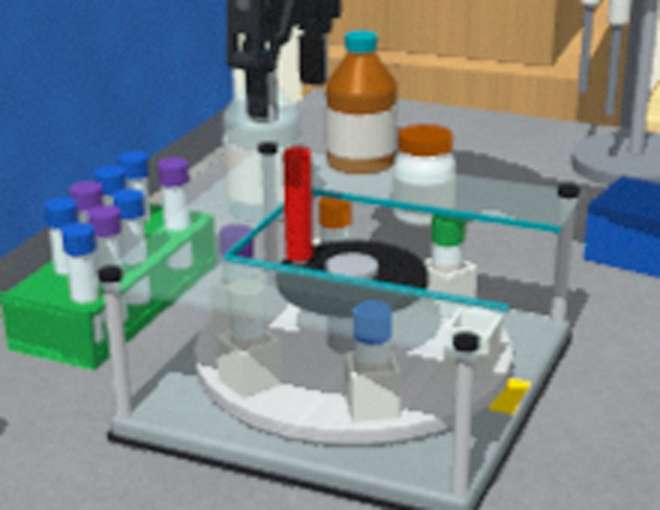

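View pics/top1.png

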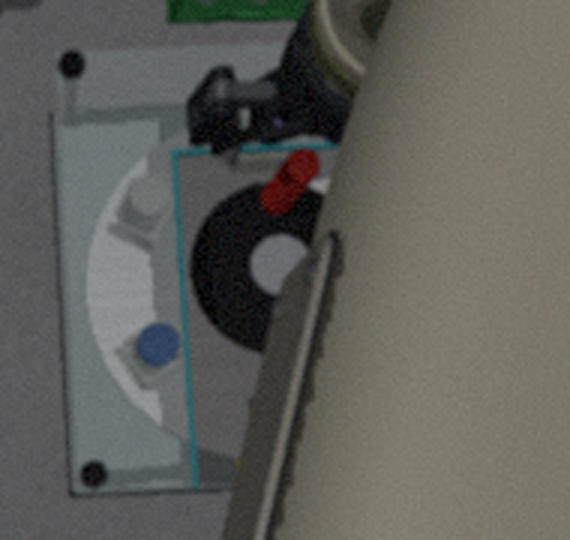

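```bash
cat >> h.py <<'E'
def proj(f,P):
    Rm=np.array(f["rotation"]);Rm=Rm if Rm.shape==(3,3) else R.from_euler("xyz",Rm).as_matrix()
    p=Rm.T@(np.array(P)-f["xyz"]);u=p[:2]/p[2];u=u*(1+f["k1"]*(u@u));K=f["camera_matrix"];return np.array([K[0,0]*u[0]+K[0,2],K[1,1]*u[1]+K[1,2]])
E
python3 - <<'E'
from h import *
for n,o in(("side",(180,100)),("top",(280,90))):
    f=pickle.load(open(f"pics/{n}1.pkl","rb"));im=f["frame"].copy()
    c=im[o[1]-60 if n=="side" else o[1]:o[1]+100,o[0]:o[0]+150];
    if n=="side": o=(180,40)
    z=cv2.resize(c,None,fx=5,fy=5,interpolation=cv2.INTER_CUBIC)
    for P,col in(((.646,-.0945,.232),(0,255,0)),((.646,-.0945+.0425,.245),(255,255,0)),((.646,-.0945-.0425,.245),(255,0,255)),((.642,-.102,.205),(0,255,255))):
        q=(proj(f,P)-o)*5+2;cv2.circle(z,tuple(int(v) for v in q),4,col,-1)
    cv2.imwrite(f"pics/m{n}.png",z)
E
```

```text
(no output)
```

View pics/mside.png

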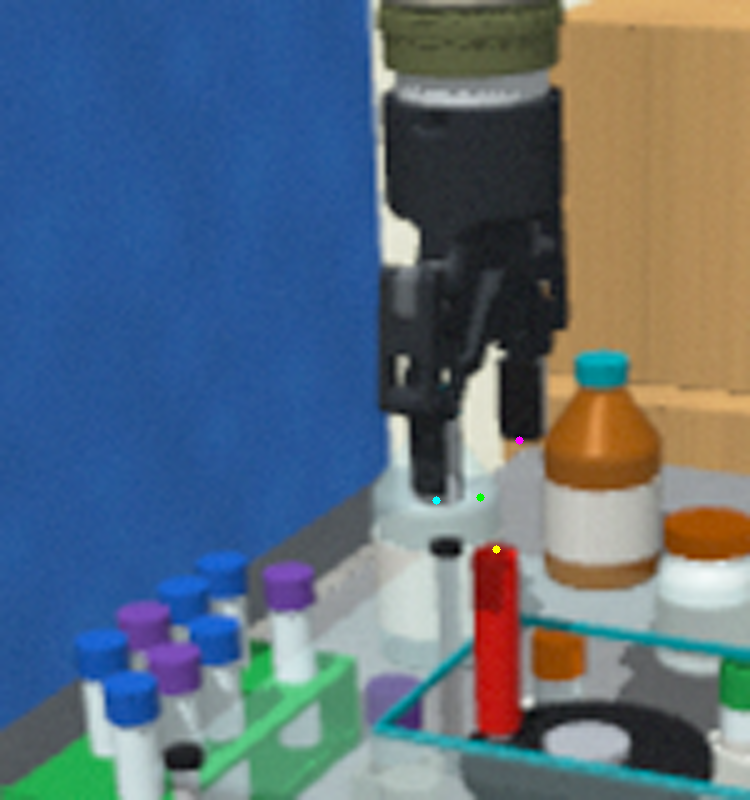

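View pics/mtop.png

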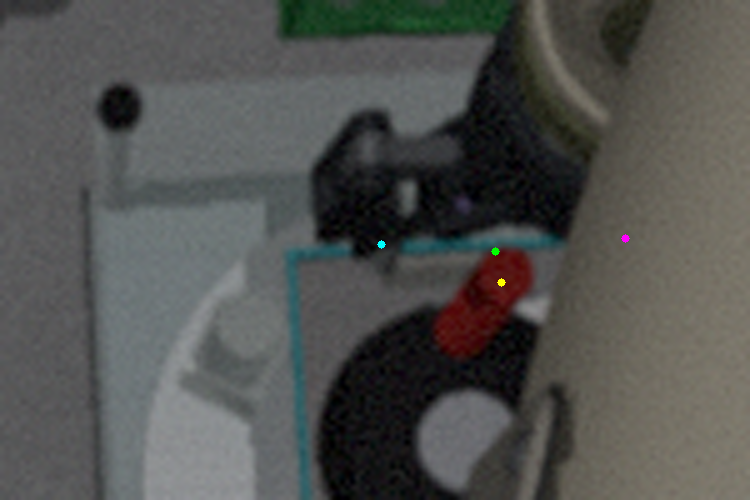

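>>> jog_arm(
  motion=[
    [[-0.02,-0.006,0.06],[0,0,0],1],
    [[-0.016,-0.006,0.08],[0,0,0],1],
    [[0,0,0.08],[0,0,0],1],
    [[0,0,0.05],[0,0,0],1],
    [[0,0,0],[0,0,0],1],
  ],
)

```text
t: 4.2
tcp_pos: [0.6374, -0.108, 0.1657]
tool_rot: [-3.14, -0.001, 1.575]
contact_force: [0.1, 0.1, -0.2]
gripper_width: 0.0852
```

```bash
python3 go.py 0.643 -0.104 0.161
```

```text
t 4.2 tcp [ 0.6374 -0.108   0.1657] rot [-3.140e+00 -1.000e-03  1.575e+00] F [ 0.1  0.1 -0.2] w 0.0852
total shift [0.016 0.023 0.019] turn [-0.002 -0.002 -0.02 ] rows>= 0.20047320728331092
```

>>> jog_arm(
  motion=[
    [[0.012,0.023,0.01],[0,0,-0.02],1],
    [[0,0,0],[0,0,0],-1],
    [[0,0,0],[0,0,0],-1],
    [[0,0,0],[0,0,0],-1],
    [[0,0,0],[0,0,0],-1],
    [[0,0,0],[0,0,0],-1],
    [[0,0,0],[0,0,0],-1],
    [[0,0,0],[0,0,0],-1],
  ],
  squeeze=25,
)

```text
t: 4.87
tcp_pos: [0.6432, -0.1066, 0.168]
tool_rot: [3.139, -0.0, 1.587]
contact_force: [0.5, -0.6, -2.4]
gripper_width: 0.0208
```

```bash
python3 go.py 0.643 -0.104 0.161; python3 pic.py 2
```

```text
t 4.87 tcp [ 0.6432 -0.1066  0.168 ] rot [ 3.139 -0.     1.587] F [ 0.5 -0.6 -2.4] w 0.0208
total shift [ 0.01  -0.001  0.028] turn [ 0.003 -0.    -0.005] rows>= 0.17971422555306063
```

View pics/side2.png

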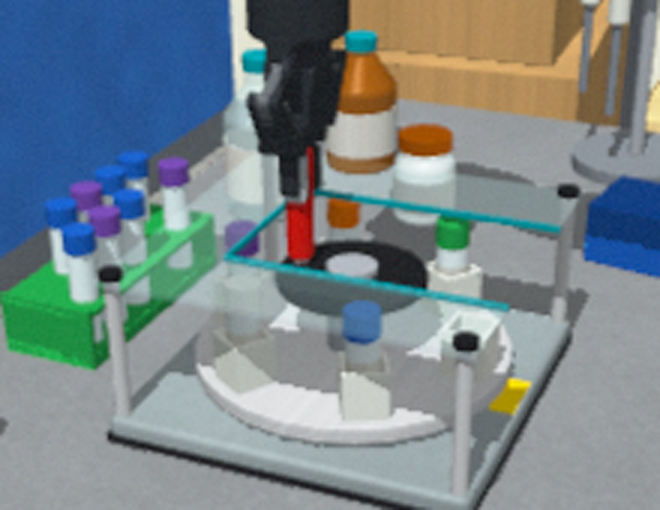

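```bash
cat > arc.py <<'E'
import sys
from h import *
from bench import r
ax,ay,step,n=map(float,sys.argv[1:5]);end=np.degrees(-2.074)
s=r.get_state();p=s["tcp_pos"];a0=np.degrees(np.arctan2(p[1]-ay,p[0]-ax))
print("t",round(s["t"],2),"tcp",p.round(4),"ang",a0.round(1),"rad",np.hypot(p[0]-ax,p[1]-ay).round(4),"F",np.round(s["contact_force"],1),"M",np.round(s["ft_torque"],2),"w",round(s["gripper_width"],4))
C=R.from_euler("xyz",s["tool_rot"]);print("turn",((C.inv()*R.from_euler("xyz",[np.pi,0,1.591])).as_rotvec()/(np.pi/4)).round(3))
q=p.copy()
for i in range(int(n)):
    a=np.radians(max(a0-step*(i+1),end));g=np.array([ax+.045*np.cos(a),ay+.045*np.sin(a),.166]);print(np.degrees(a).round(),(C.inv().apply(g-q)/.25).round(3));q=g
E
python3 arc.py .5985 -.1035 10 6
```

```text
t 4.97 tcp [ 0.6432 -0.1066  0.168 ] ang -4.0 rad 0.0449 F [-0.5 -0.  -1.5] M [-0.05  0.03 -0.01] w 0.0213
turn [ 0.003 -0.    -0.005]
-14.0 [-0.031 -0.005  0.008]
-24.0 [-0.029 -0.011 -0.   ]
-34.0 [-0.027 -0.016 -0.   ]
-44.0 [-0.024 -0.02  -0.   ]
-54.0 [-0.02  -0.024 -0.   ]
-64.0 [-0.016 -0.027 -0.   ]
```

>>> jog_arm(
  motion=[
    [[-0.031,-0.005,0.004],[0,0,0],-1],
    [[-0.029,-0.011,0],[0,0,0],-1],
    [[-0.027,-0.016,0],[0,0,0],-1],
    [[-0.024,-0.02,0],[0,0,0],-1],
  ],
)

```text
t: 5.3
tcp_pos: [0.6342, -0.1321, 0.168]
tool_rot: [3.131, -0.004, 1.592]
contact_force: [2.4, 0.7, -1.1]
gripper_width: 0.0215
```

```bash
python3 arc.py .5985 -.1035 10 6
```

```text
t 5.3 tcp [ 0.6342 -0.1321  0.168 ] ang -38.7 rad 0.0458 F [ 2.4  0.7 -1.1] M [ 0.01 -0.32  0.02] w 0.0215
turn [ 0.013 -0.006  0.001]
-49.0 [-0.02  -0.025  0.008]
-59.0 [-0.018 -0.026 -0.   ]
-69.0 [-0.013 -0.028 -0.   ]
-79.0 [-0.008 -0.03  -0.   ]
-89.0 [-0.003 -0.031 -0.   ]
-99.0 [ 0.003 -0.031 -0.   ]
```

Low forces, so the circle fits. Continuing.

>>> jog_arm(
  motion=[
    [[-0.02,-0.025,0.004],[0.006,0,0],-1],
    [[-0.018,-0.026,0],[0.006,0,0],-1],
    [[-0.013,-0.028,0],[0,0,0],-1],
    [[-0.008,-0.03,0],[0,0,0],-1],
  ],
)

```text
t: 5.63
tcp_pos: [0.6065, -0.1494, 0.1679]
tool_rot: [3.138, -0.005, 1.592]
contact_force: [1.6, 3.2, 1.1]
gripper_width: 0.0212
```

```bash
python3 arc.py .5985 -.1035 10 6
```

```text
t 5.63 tcp [ 0.6065 -0.1494  0.1679] ang -80.1 rad 0.0466 F [1.6 3.2 1.1] M [ 0.65 -0.37  0.  ] w 0.0212
turn [ 0.005 -0.007  0.001]
-90.0 [ 0.004 -0.032  0.008]
-100.0 [ 0.003 -0.031 -0.   ]
-110.0 [ 0.009 -0.03  -0.   ]
-119.0 [ 0.012 -0.025 -0.   ]
-119.0 [0. 0. 0.]
-119.0 [0. 0. 0.]
```

>>> jog_arm(
  motion=[
    [[0.004,-0.032,0.004],[0,0,0],-1],
    [[0.003,-0.031,0],[0,0,0],-1],
    [[0.008,-0.025,0],[0,0,0],-1],
    [[0,0,0],[0,0,0],-1],
  ],
)

```text
t: 5.97
tcp_pos: [0.5798, -0.1462, 0.1679]
tool_rot: [3.138, -0.007, 1.59]
contact_force: [1.2, 3.2, -0.9]
gripper_width: 0.0216
```

```bash
python3 arc.py .5985 -.1035 10 3
```

```text
t 5.97 tcp [ 0.5798 -0.1462  0.1679] ang -113.7 rad 0.0466 F [ 1.2  3.2 -0.9] M [ 0.43 -0.24  0.  ] w 0.0216
turn [ 0.005 -0.008 -0.001]
-119.0 [ 0.013 -0.012  0.008]
-119.0 [0. 0. 0.]
-119.0 [0. 0. 0.]
```

>>> jog_arm(
  motion=[
    [[0.011,-0.011,0],[0,0,0],-1],
    [[0,0,0],[0,0,0],-1],
    [[0,0,0],[0,0,0],-1],
  ],
)

```text
t: 6.22
tcp_pos: [0.5751, -0.1437, 0.168]
tool_rot: [3.139, -0.005, 1.59]
contact_force: [5.0, 1.6, -1.7]
gripper_width: 0.0216
```

```bash
python3 arc.py .5995 -.1045 10 1; python3 pic.py 3; python3 - <<'E'
from h import *
for n in("side","top"):
    f=pickle.load(open(f"pics/{n}3.pkl","rb"))
    for c,s in blobs(orange(f)):print(n,c,s,plane(f,c,.118).round(4))
E
```

```text
t 6.22 tcp [ 0.5751 -0.1437  0.168 ] ang -121.9 rad 0.0462 F [ 5.   1.6 -1.7] M [ 0.05 -0.74 -0.02] w 0.0216
turn [ 0.004 -0.006 -0.002]
-119.0 [-0.001  0.011  0.008]
side [388.7  70.5] [386  68   6   6  33] [ 0.6925 -1.4265  0.118 ]
side [295.8 127. ] [288 118  17  20 231] [ 0.7729 -0.5032  0.118 ]
side [324.9 146.4] [320 141  11  11 102] [ 0.6284 -0.3762  0.118 ]
side [298.4 154.6] [289 151  18   7  72] [ 0.6738 -0.2907  0.118 ]
side [337.9 193.2] [332 188  13  12 130] [ 0.5001 -0.1099  0.118 ]
top [375.8 227.4] [368 221  16  14 177] [ 0.5009 -0.1043  0.118 ]
top [ 29.9 305.5] [   0  273   55   66 2197] [0.3686 0.5702 0.118 ]
```

View pics/side3.png

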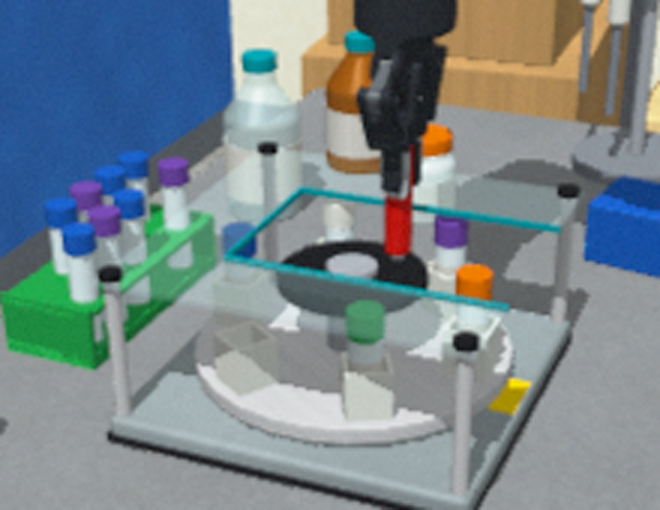

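View pics/top3.png

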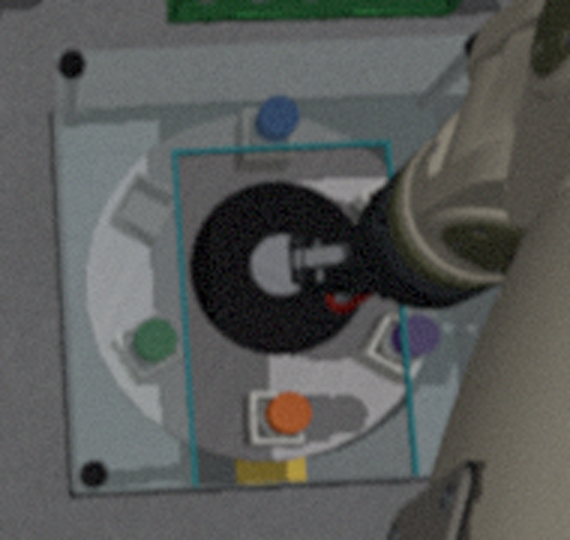

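>>> jog_arm(
  motion=[
    [[0,0,0],[0,0,0],0.3],
    [[0,0,0],[0,0,0],0.3],
    [[0,0,0],[0,0,0],0.3],
    [[0,0,0],[0,0,0],0.3],
    [[0,0,-0.08],[0,0,0],0.3],
    [[0,0,-0.12],[0,0,0],0.3],
    [[0,0,-0.12],[0,0,0],0.3],
    [[0,0,0],[0,0,0],0.3],
  ],
)

```text
t: 6.98
tcp_pos: [0.5723, -0.1456, 0.2469]
tool_rot: [-3.133, -0.005, 1.588]
contact_force: [0.5, -0.3, 0.5]
gripper_width: 0.0553
```

```bash
python3 go.py 0.4995 -0.106 0.24; python3 pic.py 4; python3 - <<'E'
from h import *
for n in("side","top"):
    f=pickle.load(open(f"pics/{n}4.pkl","rb"))
    for c,s in blobs(orange(f)):
        q=plane(f,c,.118 if n=="side" else .126)
        if abs(q[0]-.5)<.05 and abs(q[1]+.1)<.05: print(n,c,q.round(4))
E
```

```text
t 6.98 tcp [ 0.5723 -0.1456  0.2469] rot [-3.133 -0.005  1.588] F [ 0.5 -0.3  0.5] w 0.0553
total shift [ 0.163 -0.288  0.031] turn [-0.01  -0.006 -0.004] rows>= 1.992949913658457
side [337.8 193.4] [ 0.4999 -0.1089  0.118 ]
top [375.8 227.3] [ 0.5005 -0.1027  0.126 ]
```

View pics/top4.png

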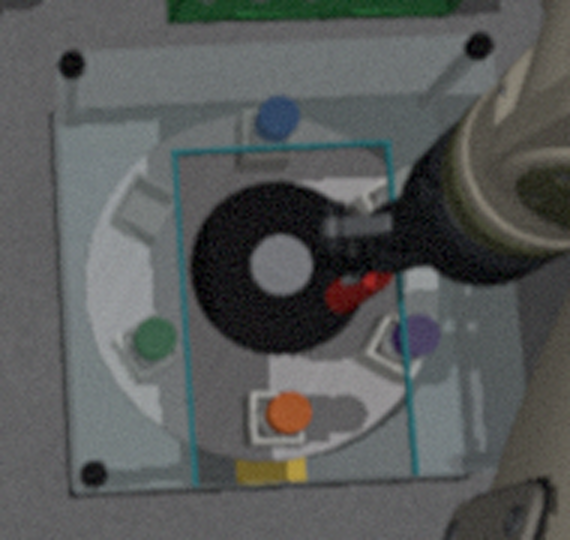

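The orange cap did not move on release: top view zoom (289,412), world about (0.500, -0.106), within a few mm of the front middle. Moving over it.

>>> jog_arm(
  motion=[
    [[0.055,-0.095,0.01],[-0.01,-0.006,0],0.3],
    [[0.055,-0.095,0.01],[0,0,0],0.3],
    [[0.045,-0.075,0],[0,0,0],0.3],
    [[0,0,0],[0,0,0],0.3],
    [[0,0,0],[0,0,0],0.3],
  ],
)

```text
t: 7.5
tcp_pos: [0.4992, -0.1062, 0.2292]
tool_rot: [-3.126, -0.006, 1.586]
contact_force: [-0.4, -0.7, 0.5]
gripper_width: 0.0556
```

```bash
python3 go.py 0.5 -0.106 0.24
```

```text
t 7.5 tcp [ 0.4992 -0.1062  0.2292] rot [-3.126 -0.006  1.586] F [-0.4 -0.7  0.5] w 0.0556
total shift [ 0.001  0.002 -0.043] turn [-0.02  -0.007 -0.006] rows>= 0.26013366440577385
```

Descend to TCP z ≈ 0.098 (131 mm).

>>> jog_arm(
  motion=[
    [[0,0,0.08],[-0.02,-0.007,-0.006],0.3],
    [[0,0,0.09],[0,0,0],0.3],
    [[0,0,0.09],[0,0,0],0.3],
    [[0,0,0.09],[0,0,0],0.3],
    [[0,0,0.05],[0,0,0],0.3],
    [[0,0,0],[0,0,0],0.3],
  ],
)

```text
t: 8.0
tcp_pos: [0.5014, -0.1081, 0.1224]
tool_rot: [3.14, 0.001, 1.59]
contact_force: [-1.0, -0.8, -0.6]
gripper_width: 0.0556
```

```bash
python3 go.py 0.5 -0.106 0.098
```

```text
t 8.0 tcp [ 0.5014 -0.1081  0.1224] rot [3.14e+00 1.00e-03 1.59e+00] F [-1.  -0.8 -0.6] w 0.0556
total shift [ 0.009 -0.006  0.098] turn [ 0.002  0.002 -0.001] rows>= 0.5887788048473854
```

>>> jog_arm(
  motion=[
    [[0.006,-0.004,0.05],[0,0,0],0.3],
    [[0,0,0.05],[0,0,0],0.3],
    [[0,0,0],[0,0,0],0.3],
  ],
)

```text
t: 8.25
tcp_pos: [0.5015, -0.1077, 0.0956]
tool_rot: [-3.142, 0.001, 1.589]
contact_force: [0.0, 0.3, 0.0]
gripper_width: 0.0556
```

```bash
python3 go.py 0.5 -0.106 0.098; python3 pic.py 5
```

```text
t 8.25 tcp [ 0.5015 -0.1077  0.0956] rot [-3.142e+00  1.000e-03  1.589e+00] F [0.  0.3 0. ] w 0.0556
total shift [ 0.007 -0.006 -0.01 ] turn [-0.     0.001 -0.002] rows>= 0.07933566422762926
```

View pics/side5.png

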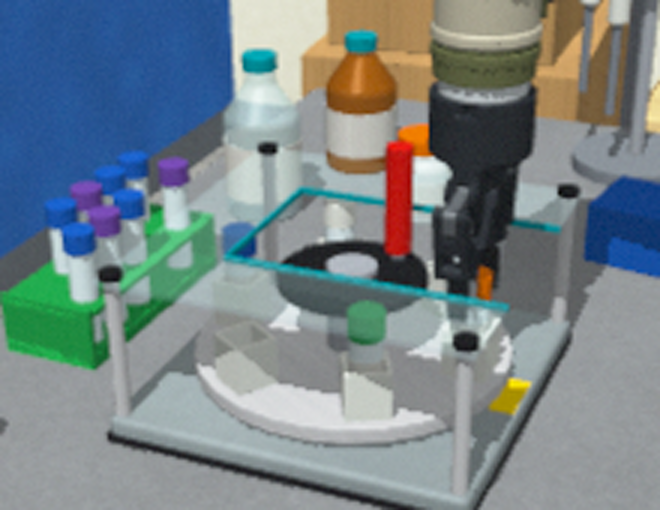

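View pics/top5.png

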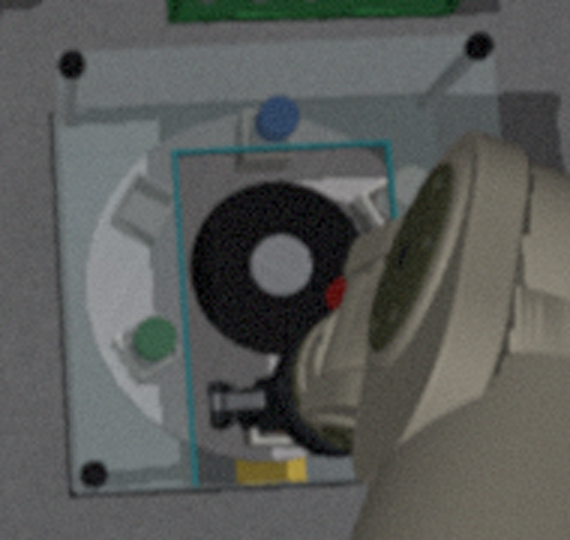

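The orange cap is visible between the fingers (side zoom (485,285)), with nothing touching. Closing.

>>> jog_arm(
  motion=[
    [[0,0,0],[0,0,0],-1],
    [[0,0,0],[0,0,0],-1],
    [[0,0,0],[0,0,0],-1],
    [[0,0,0],[0,0,0],-1],
    [[0,0,0],[0,0,0],-1],
    [[0,0,0],[0,0,0],-1],
  ],
  squeeze=40,
)

```text
t: 8.85
tcp_pos: [0.5052, -0.1093, 0.1018]
tool_rot: [3.134, 0.004, 1.589]
contact_force: [-0.2, 0.3, 0.2]
gripper_width: 0.0267
```

>>> jog_arm(
  motion=[
    [[0,0,-0.05],[0,0,0],-1],
    [[0,0,-0.07],[0,0,0],-1],
    [[0,0,-0.07],[0,0,0],-1],
    [[0,0,-0.07],[0,0,0],-1],
    [[0,0,0],[0,0,0],-1],
  ],
)

```text
t: 9.27
tcp_pos: [0.5036, -0.1089, 0.1683]
tool_rot: [3.136, 0.004, 1.589]
contact_force: [0.5, -0.0, -0.1]
gripper_width: 0.0269
```

```bash
python3 go.py 0.5 -0.106 0.23; python3 pic.py 6
```

```text
t 9.27 tcp [ 0.5036 -0.1089  0.1683] rot [3.136 0.004 1.589] F [ 0.5 -0.  -0.1] w 0.0269
total shift [ 0.011 -0.013 -0.247] turn [ 0.007  0.005 -0.003] rows>= 1.483546641708465
```

View pics/side6.png

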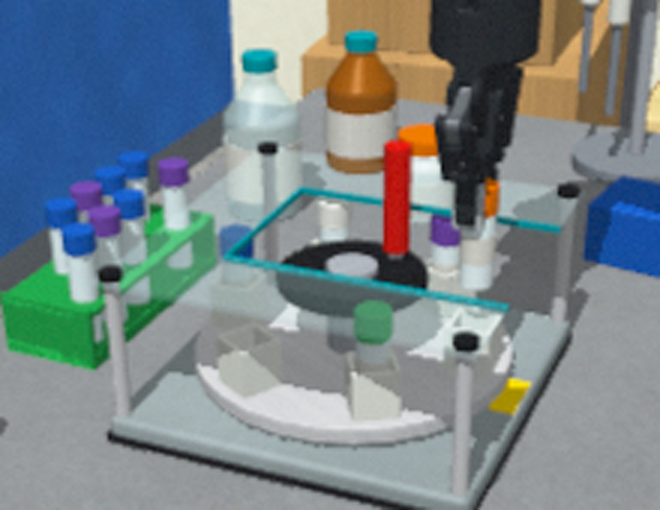

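>>> jog_arm(
  motion=[
    [[0,0,-0.08],[0.004,0.004,0],-1],
    [[0,0,-0.1],[0,0,0],-1],
    [[0,0,-0.1],[0,0,0],-1],
    [[0,0,0],[0,0,0],-1],
  ],
)

```text
t: 9.7
tcp_pos: [0.4988, -0.1071, 0.2313]
tool_rot: [-3.129, -0.005, 1.589]
contact_force: [0.1, -0.2, 0.1]
gripper_width: 0.0266
```

```bash
python3 go.py 0.438 0.300 0.23
```

```text
t 9.7 tcp [ 0.4988 -0.1071  0.2313] rot [-3.129 -0.005  1.589] F [ 0.1 -0.2  0.1] w 0.0266
total shift [ 1.633 -0.214  0.016] turn [-0.015 -0.006 -0.003] rows>= 9.871258616176856
```

>>> jog_arm(
  motion=[
    [[0.06,-0.008,0],[-0.008,-0.003,0],-1],
    [[0.11,-0.015,0],[-0.008,-0.003,0],-1],
    [[0.13,-0.017,0],[0,0,0],-1],
    [[0.13,-0.017,0],[0,0,0],-1],
    [[0.13,-0.017,0],[0,0,0],-1],
    [[0.13,-0.017,0],[0,0,0],-1],
    [[0.13,-0.017,0],[0,0,0],-1],
    [[0.13,-0.017,0],[0,0,0],-1],
  ],
)

```text
t: 10.37
tcp_pos: [0.4615, 0.1324, 0.2198]
tool_rot: [-3.133, 0.001, 1.575]
contact_force: [0.9, -0.2, -1.5]
gripper_width: 0.0267
```

```bash
python3 go.py 0.438 0.300 0.22
```

```text
t 10.37 tcp [0.4615 0.1324 0.2198] rot [-3.133e+00  1.000e-03  1.575e+00] F [ 0.9 -0.2 -1.5] w 0.0267
total shift [ 0.671 -0.091 -0.001] turn [-0.011  0.002 -0.021] rows>= 4.059006674467478
```

>>> jog_arm(
  motion=[
    [[0.13,-0.018,-0.01],[-0.011,0,-0.02],-1],
    [[0.13,-0.018,-0.01],[0,0,0],-1],
    [[0.13,-0.018,0],[0,0,0],-1],
    [[0.12,-0.016,0],[0,0,0],-1],
    [[0.06,-0.008,0],[0,0,0],-1],
    [[0,0,0],[0,0,0],-1],
    [[0,0,0],[0,0,0],-1],
  ],
)

```text
t: 10.95
tcp_pos: [0.431, 0.2862, 0.2126]
tool_rot: [-3.128, 0.004, 1.6]
contact_force: [0.6, -0.0, -0.9]
gripper_width: 0.0271
```

```bash
python3 go.py 0.438 0.300 0.14; python3 - <<'E'
from h import *
from bench import r
for n in("side","top"):
    f=r.grab_frame(n);pickle.dump(f,open(f"pics/{n}7.pkl","wb"));cv2.imwrite(f"pics/{n}7.png",f["frame"] if n=="top" else cv2.resize(f["frame"][180:420,180:440],None,fx=2.4,fy=2.4,interpolation=cv2.INTER_CUBIC))
E
```

```text
t 10.95 tcp [0.431  0.2862 0.2126] rot [-3.128  0.004  1.6  ] F [ 0.6 -0.  -0.9] w 0.0271
total shift [0.056 0.034 0.29 ] turn [-0.018  0.005  0.012] rows>= 1.7805636542049683
```

View pics/side7.png

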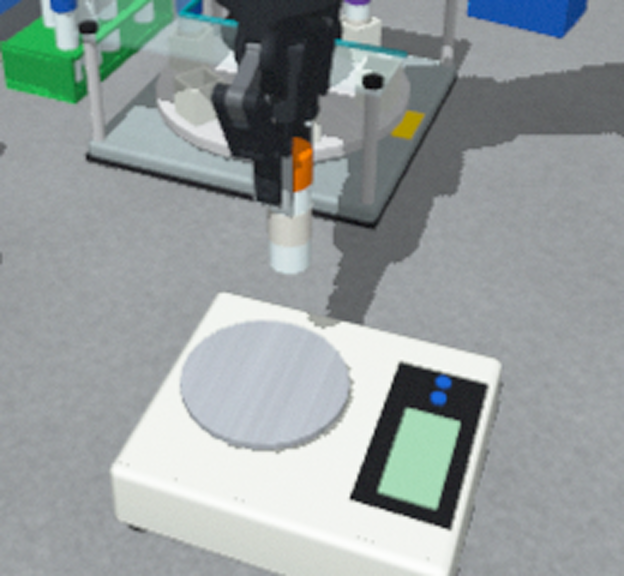

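View pics/top7.png

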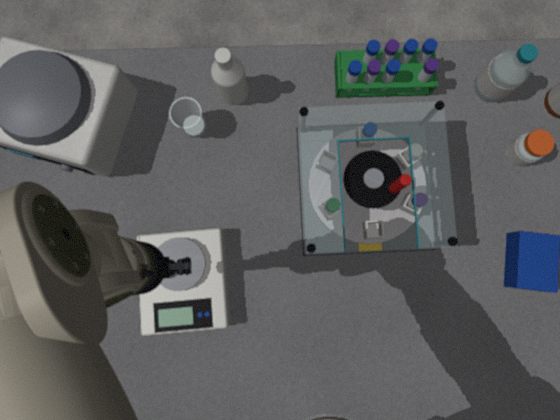

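```bash
python3 - <<'E'
from h import *
f=pickle.load(open("pics/side7.pkl","rb"))
for z in(.16,.163,.166):
    print(z,plane(f,(180+290/2.4-.3,180+263/2.4-.3),z).round(4))
print("cap px",[b for b in blobs(orange(f)) if b[0][1]>220])
print(proj(f,(.431,.2862,.16)),proj(f,(.431,.2862,.2126)))
# pan in same picture
print(plane(f,(180+265/2.4-.3,180+381/2.4-.3),.07))
E
```

```text
0.16 [0.4253 0.2875 0.16  ]
0.163 [0.4238 0.2909 0.163 ]
0.166 [0.4224 0.2944 0.166 ]
cap px [(array([305.3, 247.8]), array([301, 237,  10,  23, 172], dtype=int32))]
[297.26624135 287.76926844] [297.26878346 258.30013396]
[0.43662337 0.30114717 0.07      ]
```

```bash
python3 go.py 0.442 0.300 0.135
```

```text
t 11.05 tcp [0.4313 0.2851 0.2129] rot [-3.128  0.004  1.598] F [-0.  -0.6 -0.3] w 0.0268
total shift [0.06  0.049 0.311] turn [-0.018  0.005  0.009] rows>= 1.9189788050919558
```

>>> jog_arm(
  motion=[
    [[0.03,0.022,0.02],[-0.018,0.005,0.01],-1],
    [[0.026,0.022,0.06],[0,0,0],-1],
    [[0,0,0.06],[0,0,0],-1],
    [[0,0,0.06],[0,0,0],-1],
    [[0,0,0.04],[0,0,0],-1],
    [[0,0,0],[0,0,0],-1],
    [[0,0,0],[0,0,0],-1],
  ],
)

```text
t: 11.63
tcp_pos: [0.4457, 0.2903, 0.1499]
tool_rot: [3.14, 0.002, 1.576]
contact_force: [-0.3, -0.5, -0.1]
gripper_width: 0.0268
```

```bash
python3 go.py 0.442 0.300 0.13
```

```text
t 11.63 tcp [0.4457 0.2903 0.1499] rot [3.140e+00 2.000e-03 1.576e+00] F [-0.3 -0.5 -0.1] w 0.0268
total shift [ 0.039 -0.015  0.08 ] turn [ 0.002  0.003 -0.019] rows>= 0.5380283355524303
```

>>> jog_arm(
  motion=[
    [[0.02,-0.007,0.02],[0,0,0],-1],
    [[0.02,-0.007,0.02],[0,0,0],-1],
    [[0,0,0.03],[0,0,0],-1],
    [[0,0,0],[0,0,0],-1],
    [[0,0,0],[0,0,0],-1],
  ],
)

```text
t: 12.05
tcp_pos: [0.4438, 0.2999, 0.133]
tool_rot: [3.137, 0.001, 1.572]
contact_force: [-0.3, 0.1, -0.5]
gripper_width: 0.027
```

```bash
python3 go.py 0.442 0.300 0.122; python3 - <<'E'
from h import *
from bench import r
for n in("side",):
    f=r.grab_frame(n);pickle.dump(f,open(f"pics/{n}8.pkl","wb"));cv2.imwrite(f"pics/{n}8.png",cv2.resize(f["frame"][250:400,220:380],None,fx=4,fy=4,interpolation=cv2.INTER_CUBIC))
E
```

```text
t 12.05 tcp [0.4438 0.2999 0.133 ] rot [3.137e+00 1.000e-03 1.572e+00] F [-0.3  0.1 -0.5] w 0.027
total shift [ 0.    -0.007  0.044] turn [ 0.006  0.001 -0.024] rows>= 0.26660867525815934
```

View pics/side8.png

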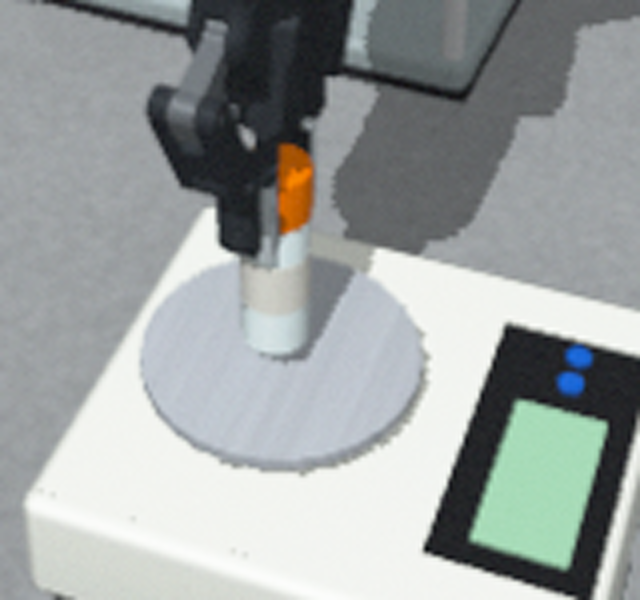

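The foot is at zoom (276,337) and the pan centre at (283,359), so the tube is still a few mm above the pan, upright and roughly central. Lowering in small steps while watching force.

>>> jog_arm(
  motion=[
    [[0,-0.006,0.01],[0.005,0,0],-1],
    [[0,0,0.01],[0,0,0],-1],
    [[0,0,0.01],[0,0,0],-1],
    [[0,0,0],[0,0,0],-1],
  ],
)

```text
t: 12.43
tcp_pos: [0.4423, 0.3003, 0.1254]
tool_rot: [3.14, 0.001, 1.573]
contact_force: [-0.6, -0.1, -0.5]
gripper_width: 0.0266
```

>>> jog_arm(
  motion=[
    [[0,0,0.008],[0,0,0],-1],
    [[0,0,0],[0,0,0],-1],
  ],
)

```text
t: 12.6
tcp_pos: [0.4423, 0.3003, 0.1232]
tool_rot: [3.14, 0.001, 1.573]
contact_force: [0.2, -0.0, -0.9]
gripper_width: 0.0271
```

>>> jog_arm(
  motion=[
    [[0,0,0.008],[0,0,0],-1],
    [[0,0,0],[0,0,0],-1],
  ],
)

```text
t: 12.77
tcp_pos: [0.4424, 0.3003, 0.121]
tool_rot: [3.14, 0.001, 1.573]
contact_force: [-0.3, -1.3, -0.4]
gripper_width: 0.0268
```

>>> jog_arm(
  motion=[
    [[0,0,0.006],[0,0,0],-1],
    [[0,0,0],[0,0,0],-1],
  ],
)

```text
t: 12.93
tcp_pos: [0.4435, 0.3007, 0.121]
tool_rot: [3.137, -0.0, 1.573]
contact_force: [-0.2, 0.3, -0.3]
gripper_width: 0.0267
```

>>> jog_arm(
  motion=[
    [[0,-0.003,0.008],[0,0,0],-1],
    [[0,0,0],[0,0,0],-1],
  ],
)

```text
t: 13.1
tcp_pos: [0.4444, 0.3013, 0.1211]
tool_rot: [3.133, -0.002, 1.573]
contact_force: [0.5, 0.3, -0.4]
gripper_width: 0.0266
```

>>> jog_arm(
  motion=[
    [[0,0,0.008],[0,0,0],-1],
    [[0,0,0],[0,0,0],-1],
  ],
)

```text
t: 13.27
tcp_pos: [0.4458, 0.3018, 0.121]
tool_rot: [3.129, -0.003, 1.573]
contact_force: [0.4, -0.1, -0.7]
gripper_width: 0.0271
```

```bash
cat > p2.py <<'E'
import sys
from h import *
from bench import r
f=r.grab_frame("side");n=sys.argv[1];pickle.dump(f,open(f"pics/side{n}.pkl","wb"));cv2.imwrite(f"pics/side{n}.png",cv2.resize(f["frame"][250:400,220:380],None,fx=4,fy=4,interpolation=cv2.INTER_CUBIC))
s=r.get_state();print(s["tcp_pos"].round(4),np.round(s["contact_force"],1),np.round(s["ft_torque"],2))
E
python3 p2.py 9
```

```text
[0.4458 0.3019 0.1209] [-0.5  0.2  0.1] [ 0.01 -0.05 -0.05]
```

View pics/side9.png

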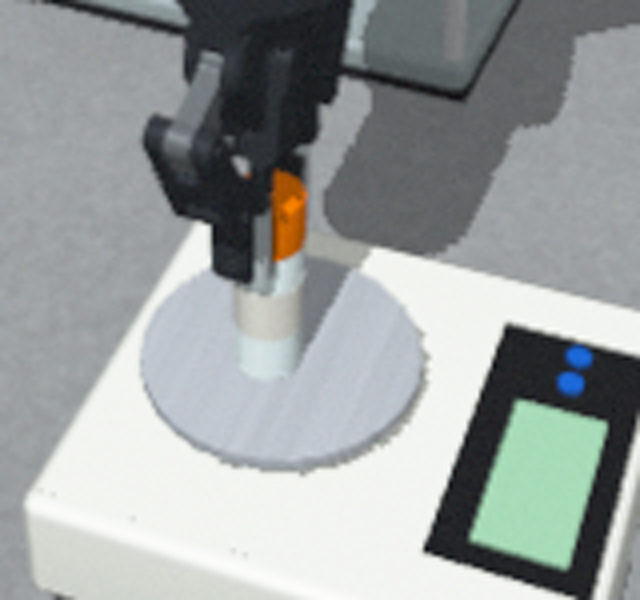

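```bash
python3 -c "
from bench import r
s=r.get_state();print(s['joint_positions'].round(3),s['qd'].round(3),s['effort'].round(2))
import pickle
from h import *
f=pickle.load(open('pics/side9.pkl','rb'))
print(plane(f,(220+269/4-.4,250+366/4-.4),.07),plane(f,(220+283/4-.4,250+358/4-.4),.07))"
```

```text
[ 0.447  0.292 -0.262  1.004 -0.002  0.445] [-0.002  0.009 -0.011 -0.    -0.    -0.001] [-1.000e-02 -4.457e+01  2.746e+01 -0.000e+00 -2.000e-02  0.000e+00]
[0.43895047 0.30827225 0.07      ] [0.4357398  0.30225245 0.07      ]
```

TCP z has stopped at 0.121 over three downward steps, which is where the foot should meet the pan. The hold rows relax the force, so I test contact with a single push row and no hold.

>>> jog_arm(
  motion=[
    [[0,0,0.008],[0.008,0,0],-1],
  ],
)

```text
t: 13.4
tcp_pos: [0.4468, 0.3022, 0.1205]
tool_rot: [3.132, -0.004, 1.573]
contact_force: [-2.9, -3.4, 22.4]
gripper_width: 0.027
```

```bash
python3 go.py 0.442 0.300 0.121
```

```text
t 13.4 tcp [0.4468 0.3022 0.1205] rot [ 3.132 -0.004  1.573] F [-2.9 -3.4 22.4] w 0.027
total shift [-0.009 -0.019 -0.002] turn [ 0.012 -0.005 -0.023] rows>= 0.12812191442310267
```

The push row read 22 N, so the foot is on the pan. Relax, open, then look.

>>> jog_arm(
  motion=[
    [[0,0,0],[0,0,0],-1],
    [[0,0,0],[0,0,0],-0.3],
    [[0,0,0],[0,0,0],0],
    [[0,0,0],[0,0,0],0.3],
    [[0,0,0],[0,0,0],0.3],
    [[0,0,0],[0,0,0],0.3],
  ],
)

```text
t: 13.9
tcp_pos: [0.4461, 0.3019, 0.1189]
tool_rot: [3.135, -0.004, 1.573]
contact_force: [0.1, 0.2, -0.1]
gripper_width: 0.0558
```

```bash
python3 p2.py 10
```

```text
[0.4461 0.3019 0.1189] [ 1.  -0.3 -0.1] [ 0.02 -0.03 -0.04]
```

View pics/side10.png

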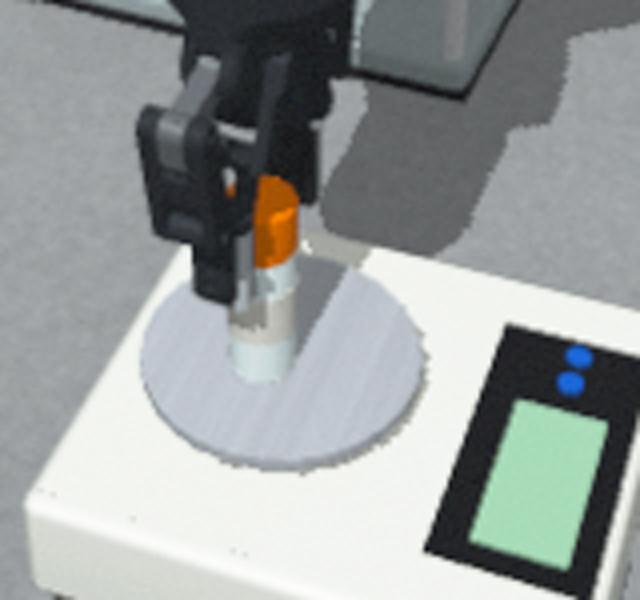

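>>> jog_arm(
  motion=[
    [[0,0,-0.04],[0,0,0],0.3],
    [[0,0,-0.08],[0,0,0],0.3],
    [[0,0,-0.12],[0,0,0],0.3],
    [[0,0,-0.14],[0,0,0],0.3],
    [[0,0,-0.14],[0,0,0],0.3],
    [[0,0,-0.1],[0,0,0],0.3],
    [[0,0,0],[0,0,0],0.3],
    [[0,0,0],[0,0,0],0.3],
  ],
)

```text
t: 14.62
tcp_pos: [0.4425, 0.3002, 0.2828]
tool_rot: [3.14, -0.001, 1.573]
contact_force: [0.2, -0.5, -0.5]
gripper_width: 0.0559
```

```bash
python3 p2.py 11; python3 - <<'E'
from h import *
from bench import r
f=r.grab_frame("top");pickle.dump(f,open("pics/top11.pkl","wb"));cv2.imwrite("pics/top11.png",cv2.resize(f["frame"][225:345,130:240],None,fx=5,fy=5,interpolation=cv2.INTER_CUBIC))
f=pickle.load(open("pics/side11.pkl","rb"));a=[b for b in blobs(orange(f)) if b[0][1]>250];print(a, plane(f,a[0][0],.139) if a else"")
print(plane(f,(220+263/4-.4,250+369/4-.4),.07))
E
```

```text
[0.4427 0.3003 0.2829] [-0.   0.7  0.9] [-0.02  0.01  0.01]
[(array([284.5, 304.7]), array([275, 294,  20,  23, 381], dtype=int32))] [0.44301899 0.30572134 0.139     ]
[0.44040848 0.31063135 0.07      ]
```

View pics/side11.png

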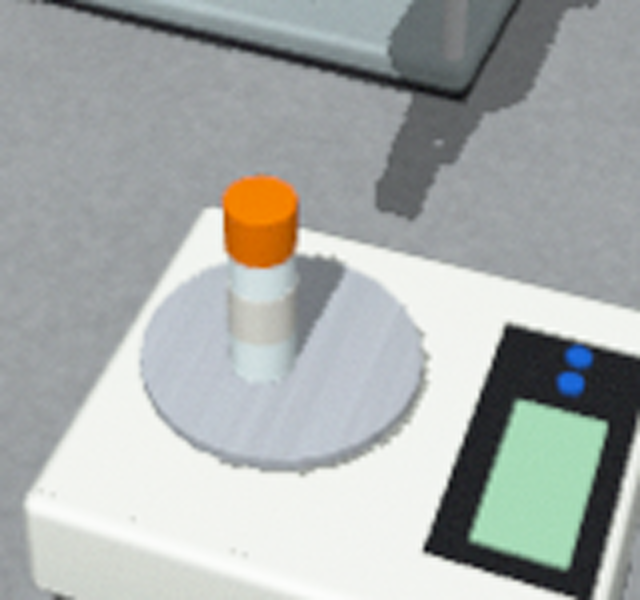

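View pics/top11.png

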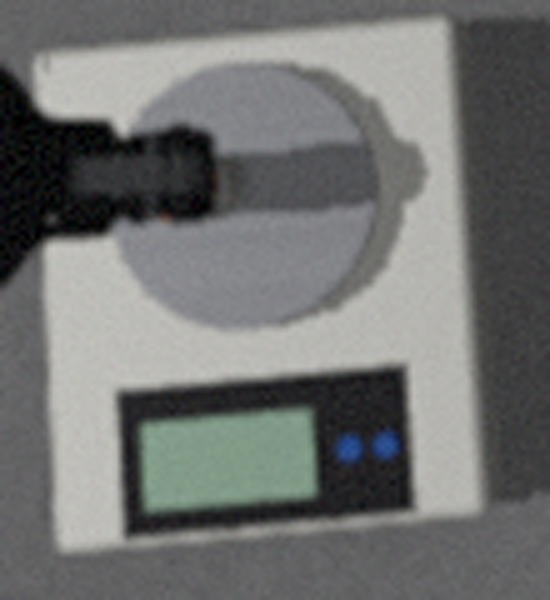

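The tube stands upright on the pan, about 9 mm off centre in the side view; the gripper hides the cap in the top view. I move the arm aside to confirm from above.

>>> jog_arm(
  motion=[
    [[-0.08,0,-0.03],[0,0,0],0.3],
    [[-0.14,0,0],[0,0,0],0.3],
    [[-0.14,0,0],[0,0,0],0.3],
    [[-0.14,0,0],[0,0,0],0.3],
    [[-0.14,0,0],[0,0,0],0.3],
    [[-0.14,0,0],[0,0,0],0.3],
    [[-0.14,0,0],[0,0,0],0.3],
    [[0,0,0],[0,0,0],0.3],
  ],
)

```text
t: 15.38
tcp_pos: [0.437, 0.0624, 0.2764]
tool_rot: [-3.122, 0.002, 1.581]
contact_force: [-0.2, -0.2, -0.1]
gripper_width: 0.0554
```

```bash
python3 - <<'E'
from h import *
from bench import r
f=r.grab_frame("top");pickle.dump(f,open("pics/top12.pkl","wb"));cv2.imwrite("pics/top12.png",cv2.resize(f["frame"][225:345,130:240],None,fx=5,fy=5,interpolation=cv2.INTER_CUBIC))
for b in blobs(orange(f)):
    q=plane(f,b[0],.147)
    if 140<b[0][0]<220:print(b[0],b[1],q.round(4))
s=r.get_state();print(s["t"],s["tcp_pos"],s["qd"].round(3))
E
```

```text
[163.6 261.6] [157 255  14  14 168] [0.4449 0.306  0.147 ]
15.4333 [0.436689   0.06432507 0.27617589] [0.068 0.007 0.02  0.006 0.025 0.04 ]
```

View pics/top12.png

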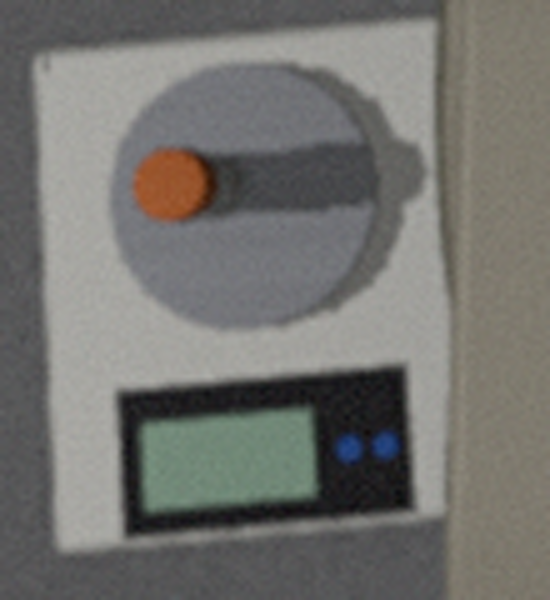

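Top view: the cap is at (0.445, 0.306) and the same camera puts the pan centre at (0.441, 0.297), so about 10 mm off. That matches the side view and is well inside 25 mm.

>>> jog_arm(
  motion=[
    [[0,0,0],[0,0,0],0.3],
    [[0,0,0],[0,0,0],0.3],
  ],
)

```text
t: 15.6
tcp_pos: [0.4355, 0.0643, 0.2743]
tool_rot: [-3.117, -0.0, 1.579]
contact_force: [-1.3, 0.4, -0.9]
gripper_width: 0.0554
```

```bash
python3 -c "
from bench import r
print(r.get_state()['t']);print(r.finish_job())"
```

```text
15.6
the job is handed in; nothing more can be done
None
```

The orange-capped tube is standing upright and released on the balance pan. I handed the job in at 15.6 s, and it reported no verdict.

- **Turning:** I gripped the red post and turned the carousel clockwise by about 118°. The orange tube came to rest within a few millimetres of the front middle, and pictures after release showed it had not moved.
- **Lifting and placing:** I lifted the tube straight out by its cap and lowered it onto the pan. A test push read 22 N, confirming the foot was on the pan before I let go. That was the highest force I read, but I only saw the readings at the end of each move.
- **Final position:** Both cameras put the tube about 10 mm from the pan centre (side 9.6 mm, top 9.8 mm), against a limit of 25 mm. The arm was clear, and in the last pictures the tube stood on its own.
- **What disagreed:** The two cameras differed by 6–10 mm in absolute positions. I averaged them to steer, and checked the final offset within each camera separately. The arm also drifted a few millimetres and about 0.01 rad while pressing the tube onto the pan, which explains part of the 10 mm.

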